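# Catch a charge of rock sugar from the feeder and tip it into the batch pan

### The arm

A 7-joint arm with a two-finger parallel gripper is mounted at the origin on the work surface. World frame = base frame: x ahead of the robot, y to its left, z up, the work surface at z = 0. Lengths are in m, angles in rad, forces in N, time in s.
With the tool pointing down it reaches from about 0.425 to 1.025 m from the base axis. Payload 9.4 kg.
Tool frame: the origin (TCP) lies on the centre line of the jaws, within the pads' length; the fingertips stand 25 mm ahead of it and the grasp point (between the pads) lies 6 mm ahead of it; z points along the fingers, y is the line along which they close (so a half turn about z gives the same grasp; the last joint's range is limited). The gripper opens to 85 mm and grips with 20 to 120 N. Pads are 22 mm wide; open, the fingers measure 114 mm over their backs; the gripper's body (76 mm by 85 mm) begins 54 mm behind the grasp point. The pads swing forward as they close: fully open they stand 13 mm farther back than shut.
Start: joints at [-1.238, 0.599, -0.003, 1.599, 0.002, 0.943, -0.08], TCP at [0.289, 0.665, 0.256] pointing down, gripper open.
Joint ranges: [-2.57, 2.57], [-0.35, 1.97], [-1.29, 1.29], [0.11, 2.56], [-1.05, 4.19], [0.11, 1.86], [-2.63, 2.63]. Speed limits (rad/s): [2.22, 2.22, 3.01, 3.01, 3.14, 3.14, 3.14].

### API

Orientations are given as a unit quaternion [x, y, z, w].
In Python, from cell import arm gives the robot as it stands.
- The arm moves only by the tool carry_out, never from a script. Its argument "series" is a list of rows, each an object of numbers: "tx", "ty", "tz": the shift along the tool's x, y, z in cm; "ax", "ay", "az": the turn, a rotation vector about the tool's x, y, z in rad. In form: [{"tx": .., "ty": .., "tz": .., "ax": .., "ay": .., "az": ..}, ...]. A call has 1 to 5 rows; each row is the pose to reach, as a shift and turn from the pose commanded when the call began, along the tool's axes at that moment; what a row does not reach only later rows make up. A row lasts 1/8 s, in which the tool goes at most 62.5 mm and 10.7 degrees, less where a joint would pass 70% of its speed; a pose out of reach is approached as far as the arm can. A call with a gripper value outside its range is refused whole. "hand" is the finger opening in cm, from 0 to 8.54, set as the call begins (left out, the last holds). The fingers move at their own pace and stop on an object; "squeeze" is the grip in N (left out, the last holds). Time passes only in rows, so rows that repeat a pose let the fingers close. It gives the time, the measured TCP pose, the force, the opening and the grip force at its end, in the units of the state.
- arm.state(): the state, without advancing time (a new reading comes with each control period).
- arm.snapshot(name): name is "scene" or "top" or "wrist"; returns the picture (480x640x3 uint8, red, green, blue); there is no depth.
- arm.get_calibration(name): a dict with "fovy" (degrees; the focal length in pixels is half the picture's height over the tangent of half this angle, whatever the lens; pixels are square), "cx", "cy" (the principal point, pixels), "k1" (the pictures are not rectified: a ray, as slopes to the right and down, at radius r is drawn at 1 + k1 r^2 times it, then the intrinsics apply), "R" (3x3) and "t" (3): a world point X has camera coordinates R X + t; the wrist camera has in their place "T_tool_cam" (4x4, takes a point from camera to tool coordinates, whose origin is the TCP and whose axes are the flange's). Camera axes: x right, y down, z forward; pixel columns grow to the right and rows downward; lengths in m; the calibration is good to about 2 mm. A picture is of the moment at which its call begins: read the wrist's pose just before it. get_calibration takes no time and is no camera call.
- arm.job_done(): hands the job in; it is judged then, once.
Trained networks look in the newest picture that a camera, given by its name, has taken for a name from the list of things; names that differ only in an ending like _2 or _b are one class to them, and where a whole thing is asked for, a point or a joint stands for the part that bears it (a point fixed in the world has none). Each returns a list of dicts, best first, with "conf" (0 to 1); they miss things now and then, are a little off and sometimes report something else, mostly with a low value. They report only what shows in the picture. A call takes as long as a camera call. They do not tell look-alikes from the thing itself.
- arm.trace(thing, camera): "pixels" (480x640 bool, what is visible of it) and "rect" ([left, top, right, bottom] in pixels, round what is visible of it).
- arm.spot_point(thing, camera): "position" ([column, row] in pixels: a listed point, or the origin of a listed thing).
The state is a dict: "time": time; "qpos": joint angles; "qd": joint speeds; "joint_efforts": joint torques, N m; "tool_pos": TCP position; "ee_rot": TCP orientation; "ft_force": force on the tool from outside, world axes, zero at the start; "ft_torque": the same for the moment, N m; "finger_gap": finger opening in m; "grasp_force": force on a finger pad.
Only numpy, scipy, OpenCV 4.12 (cv2) and the standard library are available. Lean on these libraries where they do the work, as an engineer would, in place of code of your own. Each camera call takes 0.05 s, during which the arm holds its last target. There are 200 camera calls.

### The job

Pick the blue scoop up by its handle and, holding it under the lip of the feeder, press its nose gently against the red paddle until the gate opens and all five sugar lumps have slid into the scoop; do not ram the paddle into its stop. Tip all five lumps from the scoop into the white pan, keeping the scoop in the hand as long as there is a lump in it, then set the empty scoop down flat on the bench and let go. No lump may fall on the bench, and the three jars stay where they are.

Things in the scene. Friction and masses are not known exactly. Their poses are not given: they have to be found in the camera images.
- chute: Fixed grey and aluminium feeder with a tilted open trough. Origin on the bench straight below the trough's lip, z up. Lumps slide towards its -y; the trough climbs towards +y at 28 degrees, 62 mm wide inside, 200 mm long. Column at y = 145 to 185 mm, base plate (x +-80 mm, 12 mm high) at y = 105 to 245 mm. Apart from the paddle, nothing hangs lower than 38 mm under the lip from y = -60 to 80 mm.
- lip (a point): Middle of the lip at the trough floor, 200 mm above the bench; axes as the chute's. Lumps leave towards -y at 0.5 to 0.9 m/s and land 40 to 70 mm in front after 80 mm of drop. A yellow gate leaning out 45 degrees across the lip holds them; pushing the paddle draws it aside to +x (to x = 115 mm), and it shuts on release. Gate and its dark rail reach up to 70 mm above and 80 mm in front of the lip.
- paddle_zone (a point): Fixed point 85 mm straight below the lip; axes as the chute's. The red paddle, an upright plate 60 mm wide (x) covering at least 25 mm above and below this point's height, slides towards +y. Its resting front face is from 10 mm on the -y side to 18 mm on the +y side of this point: where it is clamped differs every time and is not reported, so feel (or look) for it.
- paddle_spring (a point): The same place, listed to tell how the paddle behaves: its spring takes 3 N at first touch, rising to 6 N, a little more with friction. The gate starts to let lumps by after some 6 mm of push from first touch and is wholly clear after 15 mm; at 19 mm is a hard stop where force climbs steeply. The feeder stands 20 N of push, no more. Keep it pressed some 2 s for all lumps to come down.
- scoop: Loose blue flat-bottomed scoop, black handle, about 0.18 kg (varies). Origin under the centre of its pan, z up, y towards its open nose. Pan 100 mm wide (x), 125 mm long (y), walls 3 mm; sides 52 mm high, back 75 mm, no wall at the nose: lumps slide out when it is tipped nose-down 20 to 25 degrees or more, and stay when level or nose-up. Handle: level bar at -y.
- scoop_grip (a point): Good place to hold the scoop: on the handle's axis, 105 mm behind the scoop's origin, 45 mm above its underside; axes as the scoop's. The handle is 20 mm wide (x), 24 mm high, from y = -63 to -142 mm of the scoop. Fingers across x; lean the gripper's body back from the nose by 20 to 30 degrees to stay clear of the feeder and to be able to tip the nose well down.
- scoop_nose (a point): Middle of the nose edge, at the underside, 62.5 mm ahead of the scoop's origin; axes as the scoop's. This edge pushes the paddle.
- pan: White round batch pan, loose, 0.9 kg, open on top, rim radius 85 mm, 70 mm high, wall about 4 mm; origin at the centre of its underside, z up.
- lump0: Amber lump of rock sugar, 26 x 28 x 22 mm, about 22 g, slippery (friction about 0.3); one of five waiting behind the gate on the trough. Origin at the centre of its underside.
- lump1: Amber lump of rock sugar, 26 x 28 x 22 mm, about 22 g, slippery (friction about 0.3); one of five waiting behind the gate on the trough. Origin at the centre of its underside.
- lump2: Amber lump of rock sugar, 26 x 28 x 22 mm, about 22 g, slippery (friction about 0.3); one of five waiting behind the gate on the trough. Origin at the centre of its underside.
- lump3: Amber lump of rock sugar, 26 x 28 x 22 mm, about 22 g, slippery (friction about 0.3); one of five waiting behind the gate on the trough. Origin at the centre of its underside.
- lump4: Amber lump of rock sugar, 26 x 28 x 22 mm, about 22 g, slippery (friction about 0.3); one of five waiting behind the gate on the trough. Origin at the centre of its underside.
- jar_a: Bystander: filled jar (dark paste, paper label, brass lid), 70 mm across, 109 mm high, 0.35 kg; origin at the centre of its underside. Leave alone.
- jar_b: Bystander: filled jar (orange paste, paper label, brass lid), 70 mm across, 109 mm high, 0.35 kg; origin at the centre of its underside. Leave alone.
- jar_c: Bystander: filled jar (dark paste, paper label, brass lid), 70 mm across, 109 mm high, 0.35 kg; origin at the centre of its underside. Leave alone.
Mind the look-alikes: they are no part of the job. Of the things shaped like the scoop, the blue one is meant. Of the things that look like the pan, the larger one is meant.

How it is judged:
By the outcome, as a careful person would: the job done as asked, in the order asked, and still so for the second after the job is handed in, with the robot touching nothing.
It also fails if it takes over 70 s, if anything falls off the work surface, if the arm or the gripper's body presses on something with over 40 N, if the wrist force passes 120 N, or if a joint passes its speed limit or range.

## Working session

There is one attempt and no reset: what is moved stays moved. The work goes in short steps, Python scripts to look and compute and a tool call to move; the robot and the scene stay as the last step left them, time stands still between calls to the robot, and variables do not carry over. Pictures are saved under pics/ and viewed, at most 10 in all, crops included, and the job is handed in when it is done.

Besides the shell and the picture viewer there is one more tool, called by a JSON object that holds its "name" and its "arguments". carry_out: Moves the arm, as the interface text tells. Its arguments: {"type":"object","properties":{"series":{"type":"array"},"hand":{"type":"number"},"squeeze":{"type":"number"}},"required":["series"]}

```bash
ls; mkdir -p pics
python3 - <<'E'
from cell import arm
import cv2,numpy as np
s=arm.state();print({k:np.round(v,3).tolist() for k,v in s.items()})
a=arm.snapshot("scene");b=arm.snapshot("top")
cv2.imwrite("pics/scene.png",a[:,:,::-1]);cv2.imwrite("pics/top.png",b[:,:,::-1])
for n in("scene","top","wrist"):
    c=arm.get_calibration(n);print(n,{k:np.round(v,3).tolist() for k,v in c.items()})
for cam in("scene","top"):
  for t in("chute","lip","paddle_zone","scoop","scoop_grip","scoop_nose","pan","jar_a"):
    print(cam,t,[(round(d["conf"],2),np.round(d["position"]).tolist()) for d in arm.spot_point(t,cam)])
E
```

```text
pics
{'time': 0.0, 'qpos': [-1.238, 0.6, -0.003, 1.6, 0.002, 0.943, -0.08], 'qd': [-0.003, 0.0, -0.002, -0.0, 0.001, -0.002, -0.0], 'joint_efforts': [-0.002, -77.643, 1.565, -25.802, 0.012, 0.009, 0.0], 'tool_pos': [0.289, 0.665, 0.255], 'ee_rot': [0.203, 0.979, -0.001, -0.0], 'ft_force': [0.111, 0.194, 0.213], 'ft_torque': [-0.011, 0.04, 0.045], 'grasp_force': 0.0, 'finger_gap': 0.085}
scene {'fovy': 51.827, 'cx': 313.425, 'cy': 236.406, 'k1': -0.106, 'R': [[0.63, 0.777, 0.015], [0.577, -0.455, -0.678], [-0.52, 0.436, -0.735]], 't': [-0.262, -0.186, 1.492]}
top {'fovy': 45.658, 'cx': 320.07, 'cy': 243.272, 'k1': -0.148, 'R': [[0.015, -1.0, 0.011], [-0.994, -0.016, -0.105], [0.106, -0.009, -0.994]], 't': [-0.083, 0.49, 1.326]}
wrist {'fovy': 62.931, 'cx': 320.078, 'cy': 243.693, 'k1': -0.015, 'T_tool_cam': [[0.0, -0.948, -0.318, 0.082], [1.0, 0.0, -0.0, -0.001], [0.0, -0.318, 0.948, -0.119], [0.0, 0.0, 0.0, 1.0]]}
scene chute []
scene lip [(0.86, [426.0, 196.0]), (0.75, [431.0, 176.0]), (0.63, [420.0, 220.0])]
scene paddle_zone [(0.75, [418.0, 222.0])]
scene scoop [(0.73, [349.0, 334
[... 183 characters left out ...]
e [(0.62, [152.0, 270.0])]
scene pan [(0.96, [294.0, 277.0]), (0.77, [356.0, 167.0])]
scene jar_a [(0.73, [443.0, 306.0]), (0.67, [220.0, 401.0]), (0.55, [364.0, 212.0]), (0.54, [350.0, 334.0])]
top chute [(0.79, [198.0, 214.0])]
top lip [(0.77, [184.0, 201.0]), (0.19, [323.0, 263.0])]
top paddle_zone [(0.74, [192.0, 209.0])]
top scoop [(0.73, [424.0, 343.0]), (0.66, [326.0, 183.0])]
top scoop_grip [(0.91, [414.0, 301.0]), (0.87, [369.0, 182.0]), (0.29, [326.0, 184.0])]
top scoop_nose [(0.8, [302.0, 177.0]), (0.59, [429.0, 373.0])]
top pan [(0.9, [151.0, 356.0]), (0.81, [325.0, 268.0])]
top jar_a [(0.94, [199.0, 291.0]), (0.91, [234.0, 148.0]), (0.67, [191.0, 207.0]), (0.61, [448.0, 206.0])]
```

View pics/scene.png

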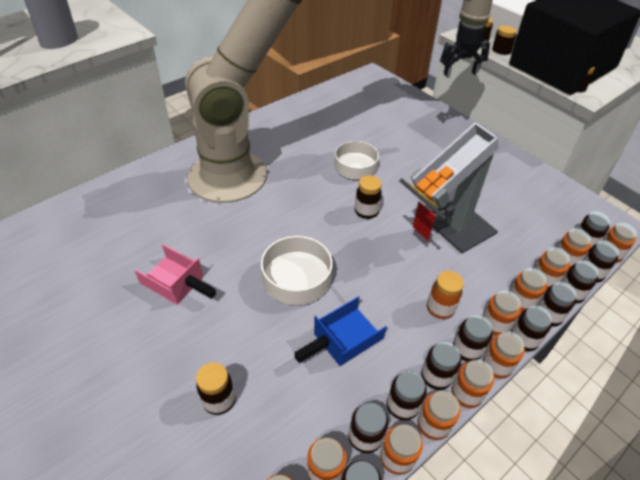

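View pics/top.png

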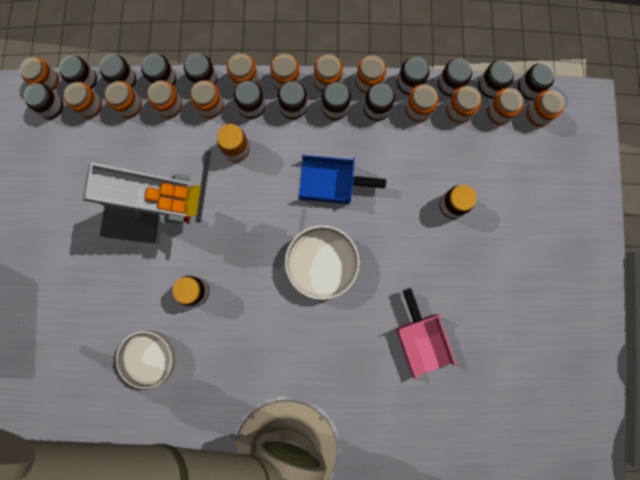

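Scene: the blue scoop is at about (327,180) in top with its nose to the left, towards the chute at (140–200,190). The white pan is at (322,262), and the jars are at (232,140), (190,291) and (459,202). Pink scoop and small pan are decoys.

```bash
cat > h.py <<'E'
import numpy as np,cv2
from cell import arm
from scipy.optimize import least_squares,minimize
from scipy.spatial.transform import Rotation as Ro
CAL={n:arm.get_calibration(n) for n in("scene","top","wrist")}
def RT(n,s=None):
    c=CAL[n]
    if n!="wrist": return np.array(c["R"]),np.array(c["t"])
    T=np.eye(4);T[:3,:3]=Ro.from_quat(s["ee_rot"]).as_matrix();T[:3,3]=s["tool_pos"]
    M=np.linalg.inv(T@np.array(c["T_tool_cam"]));return M[:3,:3],M[:3,3]
def proj(n,X,s=None):
    c=CAL[n];R,t=RT(n,s);p=np.atleast_2d(X)@R.T+t;u=p[:,:2]/p[:,2:]
    f=240/np.tan(np.radians(c["fovy"])/2);r2=(u**2).sum(1,keepdims=True)
    return u*(1+c["k1"]*r2)*f+[c["cx"],c["cy"]]
def ray(n,px,s=None):
    c=CAL[n];f=240/np.tan(np.radians(c["fovy"])/2);R,t=RT(n,s)
    K=np.array([[f,0,c["cx"]],[0,f,c["cy"]],[0,0,1]])
    u=cv2.undistortPoints(np.array([[px]],float),K,np.array([c["k1"],0,0,0.]))[0,0]
    return -R.T@t,R.T@np.r_[u,1]
def onz(n,px,z,s=None):
    o,d=ray(n,px,s);return o+d*(z-o[2])/d[2]
def tri(obs):
    return least_squares(lambda X:np.concatenate([proj(n,X)[0]-p for n,p in obs]),[.6,0,.1])
def yawT(p,P):
    c,s=np.cos(p[2]),np.sin(p[2]);P=np.array(P,float)
    return P@np.array([[c,s,0],[-s,c,0],[0,0,1]])+[p[0],p[1],0]
E
python3 - <<'E'
from h import *
im={n:cv2.imread(f"pics/{n}.png") for n in("scene","top")}
hsv={n:cv2.cvtColor(im[n],cv2.COLOR_BGR2HSV) for n in im}
m={n:cv2.inRange(hsv[n],(105,120,40),(125,255,255)) for n in im}
P=np.array([[sx*.05,y,z] for sx in(-1,1) for y,z in((-.0625,0),(.0625,0),(.0625,.052),(-.0625,.075))])
def loss(p,show=False):
    t=0
    for n in m:
        h=cv2.convexHull((proj(n,yawT(p,P))*16).astype(np.int32));k=np.zeros((480,640),np.uint8)
        cv2.fillConvexPoly(k,h,255,shift=4);i=(k&m[n]>0).sum() if 0 else np.logical_and(k,m[n]).sum();u=np.logical_or(k,m[n]).sum();t+=1-i/u
    return t
c=onz("top",[327,180],.0);best=min((minimize(loss,[c[0],c[1],y],method="Nelder-Mead",options=dict(initial_simplex=[[c[0],c[1],y],[c[0]+.02,c[1],y],[c[0],c[1]+.02,y],[c[0],c[1],y+.1]])) for y in(-.15,0,.15)),key=lambda r:r.fun)
print("scoop",best.x,best.fun)
p=best.x
for n in im: print(n,"grip,nose",proj(n,yawT(p,[[0,-.105,.045],[0,.0625,0]])).round(1).tolist())
print("lip",[ (r.x.round(4),r.cost) for r in [tri([("top",[184,201]),("scene",[426,196])])]])
print("pz",[ (r.x.round(4),r.cost) for r in [tri([("top",[192,209]),("scene",[418,222])])]])
for n,l in(("pan",[("top",[325,268]),("scene",[294,277])]),):
    r=tri(l);print(n,r.x.round(4),r.cost)
from cell import arm
r=arm.trace("pan","top")
for d in r: print("pan",d["conf"],d["rect"],onz("top",[(d["rect"][0]+d["rect"][2])/2,(d["rect"][1]+d["rect"][3])/2],.07))
for px in([232,135],[187,291],[462,198]): print("jar",onz("top",px,.109))
for nm,lo,hi in(("red",(0,150,60),(6,255,255)),("red2",(174,150,60),(180,255,255)),("yel",(20,120,80),(32,255,255))):
  for n in im:
    k=cv2.inRange(hsv[n],lo,hi);k,l,st,ce=cv2.connectedComponentsWithStats(k)
    print(nm,n,[(st[i].tolist(),ce[i].round(1).tolist()) for i in range(1,k) if st[i,4]>25])
a=cv2.resize(im["top"][130:260,70:250],None,fx=4,fy=4,interpolation=2)[:, :]
b=cv2.resize(im["scene"][110:260,390:510],None,fx=4,fy=4,interpolation=2)
cv2.imwrite("pics/c1.png",a);cv2.imwrite("pics/c2.png",b)
E
```

```text
scoop [ 0.64561566 -0.08631629 -0.05265627] 0.3233888723007634
scene grip,nose [[310.4, 349.4], [368.6, 322.1]]
top grip,nose [[370.1, 180.9], [300.2, 180.0]]
lip [(array([0.5592, 0.2161, 0.1959]), np.float64(1.1947768501269864))]
pz [(array([0.5561, 0.217 , 0.1061]), np.float64(0.09190097014022683))]
pan [ 0.4362 -0.0844  0.0045] 2.8928746056101695
pan 0.95 [287.9, 225.9, 360.4, 298.9] [ 0.44257631 -0.08433964  0.07      ]
pan 0.77 [115.1, 329.3, 174.8, 388.8] [0.21369545 0.32185277 0.07      ]
pan 0.32 [81.3, 149.5, 211.3, 244.9] [0.58821515 0.33440468 0.07      ]
jar [0.72815546 0.13145606 0.109     ]
jar [0.37078473 0.21998356 0.109     ]
jar [ 0.59118829 -0.39527383  0.109     ]
red scene [([414, 204, 21, 36, 432], [423.8, 221.4])]
red top []
red2 scene []
red2 top []
yel scene [([413, 187, 25, 21, 63], [424.4, 196.3])]
yel top [([184, 185, 17, 31, 384], [192.4, 200.3])]
```

View pics/c1.png

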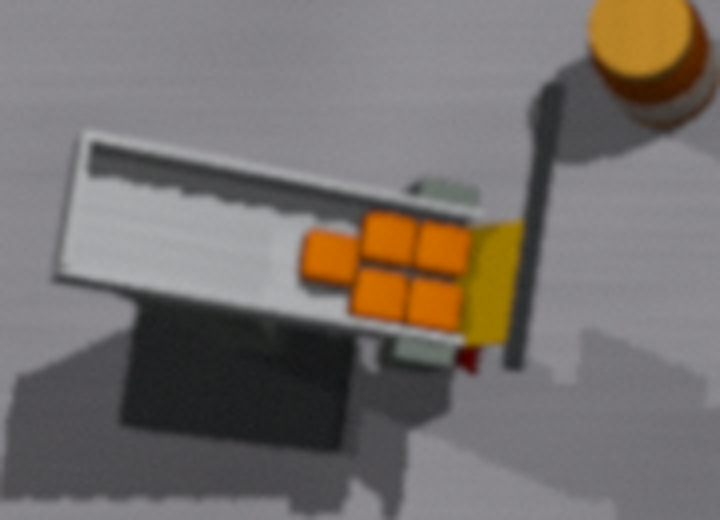

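View pics/c2.png

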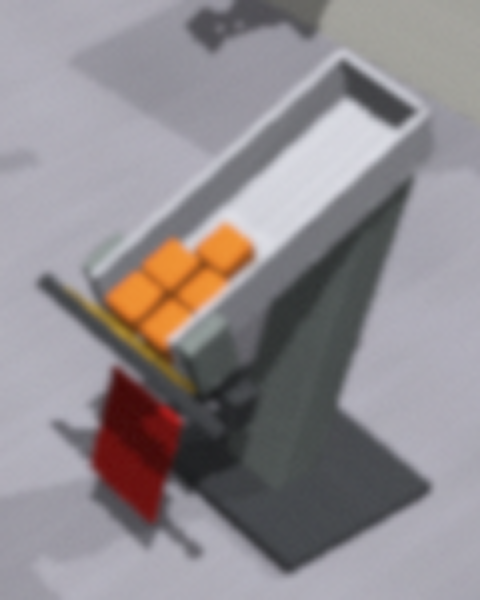

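Crops: the chute's far rim corners are at top (91,163) and (84,199). The base plate is clear and the red paddle is seen face-on in scene at (424,221). I'll fit the chute pose and plan the approach to the scoop.

```bash
cat >> h.py <<'E'
def delta(pos,Rm,s):
    """shift cm + rotvec in tool axes from pose s to target"""
    R0=Ro.from_quat(s["ee_rot"]);d=R0.inv().apply(np.array(pos)-s["tool_pos"])*100
    return d.round(2),(R0.inv()*Rm).as_rotvec().round(3)
def toolR(lean,yaw=0,dn=0):
    """choice A: y=+x scoop, z=(0,sin lean,-cos lean); yaw of scoop"""
    a=lean-dn;M=np.array([[0,1,0],[np.cos(a),0,np.sin(a)],[np.sin(a),0,-np.cos(a)]])
    return Ro.from_euler("z",yaw)*Ro.from_matrix(M)
E
python3 - <<'E'
from h import *
c,s=np.cos(np.radians(28)),np.sin(np.radians(28))
obs=[("top",(100,236.2),lambda w,t:(-.08,.245,.012)),("top",(155,242.5),lambda w,t:(-.08,.105,.012)),
("scene",(462.5,252.5),lambda w,t:(.08,.105,.012)),("scene",(497.5,231.7),lambda w,t:(.08,.245,.012))]
def rim(sx,l): return lambda w,t:(sx*(.031+t),l*c-w*s,.2+l*s+w*c)
obs+=[("top",(91.2,163.2),rim(1,.2)),("top",(84.2,198.8),rim(-1,.2)),("top",(190.7,182.5),rim(1,0)),("top",(186.2,216.2),rim(-1,0)),
("scene",(475.7,122.5),rim(-1,.2)),("scene",(497,136.2),rim(1,.2)),("scene",(435,196),rim(1,0))]
f=lambda p:np.concatenate([proj(n,yawT(p,[g(p[3],p[4])]))[0]-x for n,x,g in obs])
r=least_squares(f,[.56,.21,-.1,.03,.003],loss="soft_l1");print("chute",r.x.round(4));print(f(r.x).reshape(-1,2).round(1).tolist())
p=r.x
for y in(-.01,0,.018): print(y,"paddle corners",proj("scene",yawT(p,[(sx*.03,y,.115+dz) for sx in(-1,1) for dz in(-.03,.03)])).round().tolist())
st=arm.state()
print(st["tool_pos"])
print(delta([.62,-.20,.30],toolR(np.radians(25),-.09),st))
E
```

```text
chute [ 0.5581  0.2146 -0.0951  0.0355  0.0041]
[[-0.9, -0.3], [-0.8, -0.2], [-0.9, -1.6], [-0.2, -1.7], [-0.3, -0.8], [0.8, -0.7], [-0.3, -0.7], [-0.5, -0.7], [-2.1, -0.2], [-1.0, 1.4], [-3.1, 0.2]]
-0.01 paddle corners [[405.0, 223.0], [409.0, 206.0], [421.0, 238.0], [426.0, 221.0]]
0 paddle corners [[408.0, 222.0], [412.0, 204.0], [424.0, 236.0], [429.0, 219.0]]
0.018 paddle corners [[414.0, 219.0], [418.0, 202.0], [430.0, 233.0], [434.0, 216.0]]
[0.28883545 0.6649757  0.25626883]
(array([-64.83, -66.15,  -4.37]), array([-0.273,  0.378,  1.23 ]))
```

{"name": "carry_out", "arguments": {"series": [{"tz": -6}, {"tz": -12}, {"tz": -15}, {"tx": -4.2, "ty": -4.4, "tz": -15}, {"tx": -8.4, "ty": -8.8, "tz": -15}], "hand": 8.5}}

```text
invalid input
```

{"name": "carry_out", "arguments": {"series": [{"tx": -4.2, "ty": -4.4}, {"tx": -8.4, "ty": -8.8}, {"tx": -12.6, "ty": -13.2}, {"tx": -16.8, "ty": -17.6}, {"tx": -21, "ty": -22}]}}

```text
invalid input
```

{"name": "carry_out", "arguments": {"series": [{"tx": -4.2, "ty": -4.4}, {"tx": -8.4, "ty": -8.8}, {"tx": -12.6, "ty": -13.2}, {"tx": -16.8, "ty": -17.6}, {"tx": -21, "ty": -22}]}}

```text
invalid input
```

{"name": "carry_out", "arguments": {"series": [{"tx": 0, "ty": 0, "tz": -6, "ax": 0, "ay": 0, "az": 0}, {"tx": 0, "ty": 0, "tz": -12, "ax": 0, "ay": 0, "az": 0}, {"tx": 0, "ty": 0, "tz": -15, "ax": 0, "ay": 0, "az": 0}, {"tx": -4.2, "ty": -4.4, "tz": -15, "ax": 0, "ay": 0, "az": 0}, {"tx": -8.4, "ty": -8.8, "tz": -15, "ax": 0, "ay": 0, "az": 0}], "hand": 8.5}}

```text
time: 1.58
tool_pos: [0.331, 0.5497, 0.4064]
ee_rot: [0.203, 0.979, 0.0, 0.0]
ft_force: [1.5, -0.7, 0.1]
finger_gap: 0.0852
grasp_force: 0.0
```

{"name": "carry_out", "arguments": {"series": [{"tx": -4.2, "ty": -4.4, "tz": 0, "ax": 0, "ay": 0, "az": 0}, {"tx": -8.4, "ty": -8.8, "tz": 0, "ax": 0, "ay": 0, "az": 0}, {"tx": -12.6, "ty": -13.2, "tz": 0, "ax": 0, "ay": 0, "az": 0}, {"tx": -16.8, "ty": -17.6, "tz": 0, "ax": 0, "ay": 0, "az": 0}, {"tx": -21, "ty": -22, "tz": 0, "ax": 0, "ay": 0, "az": 0}]}}

```text
time: 2.2
tool_pos: [0.4362, 0.2634, 0.4066]
ee_rot: [0.203, 0.979, 0.0, 0.0]
ft_force: [1.0, 0.7, -0.4]
finger_gap: 0.0848
grasp_force: 0.0
```

{"name": "carry_out", "arguments": {"series": [{"tx": -4.2, "ty": -4.4, "tz": 0, "ax": 0, "ay": 0, "az": 0.19}, {"tx": -8.4, "ty": -8.8, "tz": 0, "ax": 0, "ay": 0, "az": 0.37}, {"tx": -12.6, "ty": -13.2, "tz": 0, "ax": 0, "ay": 0, "az": 0.55}, {"tx": -16.8, "ty": -17.6, "tz": 0, "ax": 0, "ay": 0, "az": 0.73}, {"tx": -21, "ty": -22, "tz": 0, "ax": 0, "ay": 0, "az": 0.91}]}}

```text
time: 2.82
tool_pos: [0.5412, -0.022, 0.4068]
ee_rot: [0.615, 0.788, 0.0, 0.0]
ft_force: [1.1, 1.1, 0.3]
finger_gap: 0.0851
grasp_force: 0.0
```

Run:
```python
from h import *
st=arm.state();print(st["time"],st["tool_pos"].round(3) if hasattr(st["tool_pos"],"round") else st["tool_pos"],np.round(st["qpos"],2))
print(delta([.62,-.22,.28],toolR(np.radians(25),-.09),st))
```

```text
2.825 [ 0.541 -0.022  0.407] [-0.41  0.24  0.44  1.84 -0.11  1.08  0.32]
(array([-21.13,   2.82,  12.68]), array([-0.072,  0.432,  0.33 ]))
```

{"name": "carry_out", "arguments": {"series": [{"tx": -4.2, "ty": 0.6, "tz": 2.5, "ax": -0.014, "ay": 0.086, "az": 0.066}, {"tx": -8.4, "ty": 1.1, "tz": 5, "ax": -0.029, "ay": 0.173, "az": 0.132}, {"tx": -12.7, "ty": 1.7, "tz": 7.6, "ax": -0.043, "ay": 0.26, "az": 0.198}, {"tx": -16.9, "ty": 2.2, "tz": 10.1, "ax": -0.058, "ay": 0.346, "az": 0.264}, {"tx": -21.1, "ty": 2.8, "tz": 12.7, "ax": -0.072, "ay": 0.432, "az": 0.33}]}}

```text
time: 3.45
tool_pos: [0.6211, -0.2189, 0.2788]
ee_rot: [0.719, 0.66, 0.16, -0.147]
ft_force: [0.3, 0.6, 0.6]
finger_gap: 0.085
grasp_force: 0.0
```

Run:
```python
from h import *
st=arm.state();w=arm.snapshot("wrist")[:,:,::-1].copy();cv2.imwrite("pics/w1.png",w)
print(st["time"],np.round(st["tool_pos"],4),np.round(st["ee_rot"],3))
import json;json.dump({k:np.array(v).tolist() for k,v in st.items()},open("st1.json","w"))
for t in("scoop","scoop_grip","scoop_nose"):
  print(t,[(round(d["conf"],2),np.round(d["position"],1).tolist()) for d in arm.spot_point(t,"wrist")])
```

```text
3.45 [ 0.6211 -0.2189  0.2788] [ 0.719  0.66   0.16  -0.147]
scoop [(0.57, [333.3, 187.2])]
scoop_grip [(0.88, [334.0, 282.2]), (0.65, [36.0, 418.6])]
scoop_nose [(0.84, [329.0, 130.1])]
```

View pics/w1.png

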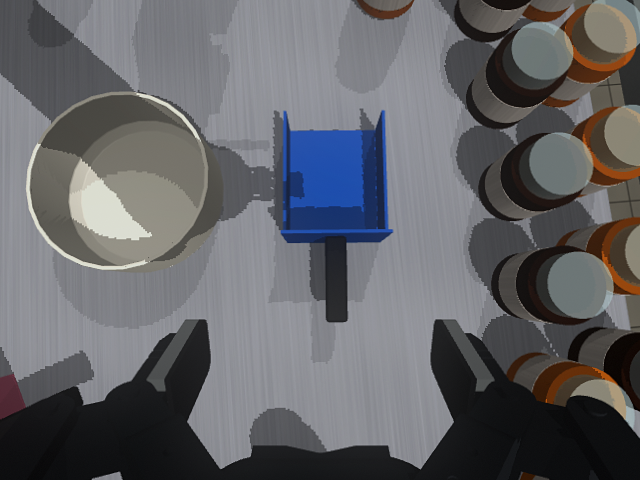

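Wrist view: scoop nose floor edge at row 130 (cols 290–376), back wall top at row 231 (282–391), handle end at (337,321). The handle is free to grip.

Run:
```python
from h import *
import json;st=json.load(open("st1.json"))
obs=[((290,130),(-.047,.0625,.003)),((376,130),(.047,.0625,.003)),((281.5,231),(-.05,-.0625,.075)),((391.5,230),(.05,-.0625,.075)),((327.5,321),(-.01,-.142,.057)),((347.5,320.5),(.01,-.142,.057)),((284.5,111),(-.0485,.0625,.052)),((383,111),(.0485,.0625,.052))]
P=np.array([o[1] for o in obs]);U=np.array([o[0] for o in obs])
f=lambda p:(proj("wrist",yawT(p,P),st)-U).ravel()
r=least_squares(f,[.645,-.086,-.05],loss="soft_l1");p=r.x;print("scoop",p.round(4),f(p).reshape(-1,2).round(1).tolist())
# pan rim centre from wrist
print("pan",onz("wrist",(118,180),.07,st))
g=yawT(p,[[0,-.105,.045]])[0];print("grip",g)
s=arm.state()
R=toolR(np.radians(25),p[2]);z=R.apply([0,0,1])
tcp=g-.006*z
print("pre",delta(tcp-.06*z,R,s));print("grasp",delta(tcp,R,s),tcp)
```

```text
scoop [ 0.6461 -0.0842 -0.0766] [[0.3, 0.2], [-1.2, -0.6], [-0.8, 1.3], [1.3, 1.3], [-1.3, -0.2], [0.6, 0.1], [0.5, -0.6], [0.1, -1.5]]
pan [ 0.44466168 -0.08029804  0.07      ]
grip [ 0.63802791 -0.18889648  0.045     ]
pre (array([-6.98,  1.64, 15.85]), array([ 0.001,  0.001, -0.01 ]))
grasp (array([-6.98,  1.63, 21.85]), array([ 0.001,  0.001, -0.01 ])) [ 0.63783398 -0.19142476  0.05043785]
```

{"name": "carry_out", "arguments": {"series": [{"tx": -3.5, "ty": 0.8, "tz": 4.5, "ax": 0, "ay": 0, "az": -0.01}, {"tx": -7, "ty": 1.6, "tz": 9, "ax": 0, "ay": 0, "az": -0.01}, {"tx": -7, "ty": 1.6, "tz": 14, "ax": 0, "ay": 0, "az": -0.01}, {"tx": -7, "ty": 1.6, "tz": 18.5, "ax": 0, "ay": 0, "az": -0.01}, {"tx": -7, "ty": 1.6, "tz": 21.8, "ax": 0, "ay": 0, "az": -0.01}]}}

```text
time: 4.28
tool_pos: [0.6391, -0.1868, 0.0519]
ee_rot: [0.714, 0.666, 0.16, -0.146]
ft_force: [0.5, -0.2, -0.1]
finger_gap: 0.0851
grasp_force: 0.0
```

{"name": "carry_out", "arguments": {"series": [{"tx": 0, "ty": 0, "tz": 0, "ax": 0, "ay": 0, "az": 0}, {"tx": 0, "ty": 0, "tz": 0, "ax": 0, "ay": 0, "az": 0}, {"tx": 0, "ty": 0, "tz": 0, "ax": 0, "ay": 0, "az": 0}, {"tx": 0, "ty": 0, "tz": 0, "ax": 0, "ay": 0, "az": 0}, {"tx": 0, "ty": 0, "tz": 0, "ax": 0, "ay": 0, "az": 0}], "hand": 0.5, "squeeze": 100}}

```text
time: 4.9
tool_pos: [0.639, -0.1912, 0.0538]
ee_rot: [0.716, 0.664, 0.16, -0.145]
ft_force: [-0.6, 0.2, 7.3]
finger_gap: 0.0186
grasp_force: 97.4
```

{"name": "carry_out", "arguments": {"series": [{"tx": 0, "ty": 0, "tz": 0, "ax": 0, "ay": 0, "az": 0}, {"tx": 0, "ty": 0, "tz": 0, "ax": 0, "ay": 0, "az": 0}]}}

```text
time: 5.15
tool_pos: [0.639, -0.1912, 0.0538]
ee_rot: [0.716, 0.664, 0.16, -0.145]
ft_force: [-0.7, -1.9, 7.3]
finger_gap: 0.0185
grasp_force: 97.4
```

{"name": "carry_out", "arguments": {"series": [{"tx": 0.85, "ty": 0, "tz": -1.8, "ax": 0, "ay": 0, "az": 0}, {"tx": 2.1, "ty": 0, "tz": -4.5, "ax": 0, "ay": 0, "az": 0}, {"tx": 3.8, "ty": 0, "tz": -8.2, "ax": 0, "ay": 0, "az": 0}, {"tx": 5.1, "ty": 0, "tz": -10.9, "ax": 0, "ay": 0, "az": 0}, {"tx": 5.1, "ty": 0, "tz": -10.9, "ax": 0, "ay": 0, "az": 0}]}}

```text
time: 5.78
tool_pos: [0.639, -0.191, 0.176]
ee_rot: [0.715, 0.665, 0.161, -0.144]
ft_force: [0.8, 0.2, -2.3]
finger_gap: 0.0182
grasp_force: 98.1
```

Run:
```python
from h import *
st=arm.state();w=arm.snapshot("wrist")[:,:,::-1].copy();cv2.imwrite("pics/w2.png",w)
print(st["time"],np.round(st["tool_pos"],4),np.round(st["ee_rot"],4),st["ft_force"],st["ft_torque"])
import json;json.dump({k:np.array(v).tolist() for k,v in st.items()},open("st2.json","w"))
for t in("scoop","scoop_grip","scoop_nose"):
  print(t,[(round(d["conf"],2),np.round(d["position"],1).tolist()) for d in arm.spot_point(t,"wrist")])
```

```text
5.775 [ 0.639 -0.191  0.176] [ 0.7154  0.6647  0.1606 -0.1435] [ 0.82386472  0.17412983 -2.3146208 ] [-0.68809023  0.04379167 -0.06701919]
scoop [(0.81, [318.1, 126.9])]
scoop_grip [(0.97, [317.1, 346.7])]
scoop_nose [(0.75, [316.5, 16.6])]
```

View pics/w2.png

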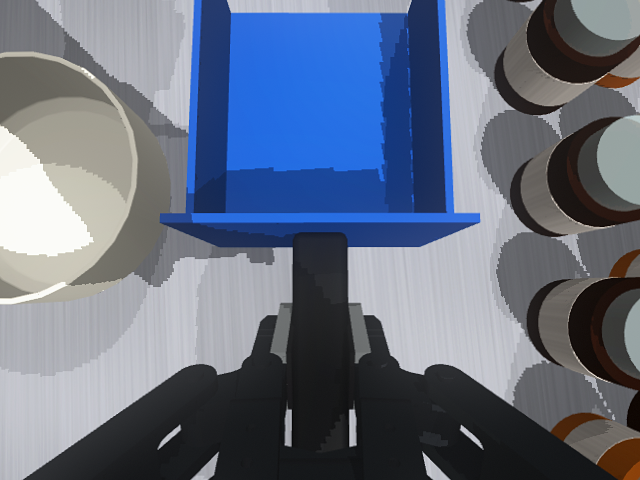

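Scoop held centred: nose floor edge at row 13 (cols 231–408), back wall top at row 221 (160–480), its foot at row 247. I'll fit the scoop pose in the tool frame and plan the feeder approach.

```bash
python3 - <<'E'
from h import *
import json;st=json.load(open("st2.json"))
obs=[((231,13),(-.047,.0625,.003)),((408,13),(.047,.0625,.003)),((160,221),(-.05,-.0625,.075)),((480,221),(.05,-.0625,.075)),((220,247),(-.05,-.0625,0)),((418,247),(.05,-.0625,0))]
P=np.array([o[1] for o in obs]);U=np.array([o[0] for o in obs],float)
Rt=Ro.from_quat(st["ee_rot"]);tp=np.array(st["tool_pos"])
# scoop in tool frame: origin o(3), rotvec relative to nominal (25deg lean)
N=toolR(np.radians(25)).inv()
def W(q,X): return tp+Rt.apply(q[:3]+(Ro.from_rotvec(q[3:])*N).apply(X))
o0=np.array([0,0,.006])-N.apply([0,-.105,.045])
f=lambda q:np.r_[(proj("wrist",W(q,P),st)-U).ravel(),(q[:3]-o0)*1000/5,q[3:]*57/5]
r=least_squares(f,np.r_[o0,0,0,0]);q=r.x
print("o-o0 mm",((q[:3]-o0)*1000).round(1),"rot deg",np.degrees(q[3:]).round(2),"res",f(q)[:12].reshape(-1,2).round(1).tolist())
np.save("q.npy",q)
wz=(Rt*Ro.from_rotvec(q[3:])*N);print("scoop y axis, z axis",wz.apply([0,1,0]).round(3),wz.apply([0,0,1]).round(3)," nose",W(q,[[0,.0625,0]]).round(4))
E
cat >> h.py <<'E'
CH=np.array([.5581,.2146,-.0951])
try: Q=np.load("q.npy")
except Exception: Q=None
N25=toolR(np.radians(25)).inv()
def S2T(pt,scoopR,target):
    """tool pose (pos,R) so that scoop point pt is at target with scoop orientation scoopR"""
    R=scoopR*(Ro.from_rotvec(Q[3:])*N25).inv()
    tp=np.array(target)-scoopR.apply(pt)-R.apply(Q[:3]);return tp,R
def scoopR(yaw,dn): return Ro.from_euler("z",yaw)*Ro.from_euler("x",-dn)
def nose(s):
    Rt=Ro.from_quat(s["ee_rot"]);M=Ro.from_rotvec(Q[3:])*N25
    return s["tool_pos"]+Rt.apply(Q[:3]+M.apply([0,.0625,0])),(Rt*M).apply([0,1,0])
E
python3 - <<'E'
from h import *
s=arm.state();up=np.radians(4)
for nm,y in(("pre",-.09),("touch0",-.025)):
    t=yawT(CH,[[0,y,.102]])[0];print(nm,t,delta(*S2T([0,.0625,0],scoopR(CH[2],-up),t)[:1],S2T([0,.0625,0],scoopR(CH[2],-up),t)[1],s))
E
```

```text
o-o0 mm [-1.9 -1.   2.3] rot deg [ 0.37 -0.18  0.14] res [[0.2, -0.2], [-0.6, 0.4], [-0.1, 0.1], [-0.0, 0.2], [-0.3, -0.4], [0.9, -0.3]]
scoop y axis, z axis [ 0.075  0.997 -0.005] [-0.001  0.006  1.   ]  nose [[ 0.6511 -0.0222  0.1221]]
pre [0.5495539  0.12500667 0.102     ] (array([ 11.01, -11.42,   8.26]), array([-0.014,  0.073,  0.017]))
touch0 [0.55572608 0.18971296 0.102     ] (array([ 16.9 , -11.29,  11.  ]), array([-0.014,  0.073,  0.017]))
```

{"name": "carry_out", "arguments": {"series": [{"tx": 2, "ty": -2.3, "tz": 1.4, "ax": -0.003, "ay": 0.015, "az": 0.004}, {"tx": 5, "ty": -5.5, "tz": 3.6, "ax": -0.006, "ay": 0.035, "az": 0.008}, {"tx": 8, "ty": -8.8, "tz": 6, "ax": -0.01, "ay": 0.055, "az": 0.013}, {"tx": 11, "ty": -11.4, "tz": 8.3, "ax": -0.014, "ay": 0.073, "az": 0.017}, {"tx": 11, "ty": -11.4, "tz": 8.3, "ax": -0.014, "ay": 0.073, "az": 0.017}]}}

```text
time: 6.6
tool_pos: [0.5316, -0.0442, 0.1422]
ee_rot: [0.715, 0.652, 0.188, -0.169]
ft_force: [2.0, -1.8, -1.6]
finger_gap: 0.0184
grasp_force: 98.2
```

Run:
```python
from h import *
s=arm.state();n,y=nose(s);print(s["time"],n.round(4),y.round(3),"in chute",yawT([0,0,-CH[2]],[n-np.r_[CH[:2],0]]).round(4),s["ft_force"])
up=np.radians(4)
for y in(-.03,-.01,0,.01):
    t=yawT(CH,[[0,y,.102]])[0];T,R=S2T([0,.0625,0],scoopR(CH[2],-up),t);print(y,delta(T,R,s))
sc=arm.snapshot("scene")[:,:,::-1];cv2.imwrite("pics/s2.png",cv2.resize(sc[100:330,270:510],None,fx=2.5,fy=2.5,interpolation=2))
```

```text
6.6 [0.5468 0.128  0.1015] [0.093 0.993 0.072] in chute [[-0.003  -0.0873  0.1015]] [ 2.04149106 -1.75144435 -1.64340944]
-0.03 (array([5.04, 0.25, 2.73]), array([-0.005, -0.002,  0.   ]))
-0.01 (array([6.79, 0.25, 3.71]), array([-0.005, -0.002,  0.   ]))
0 (array([7.66, 0.25, 4.2 ]), array([-0.005, -0.002,  0.   ]))
0.01 (array([8.53, 0.25, 4.69]), array([-0.005, -0.002,  0.   ]))
```

View pics/s2.png

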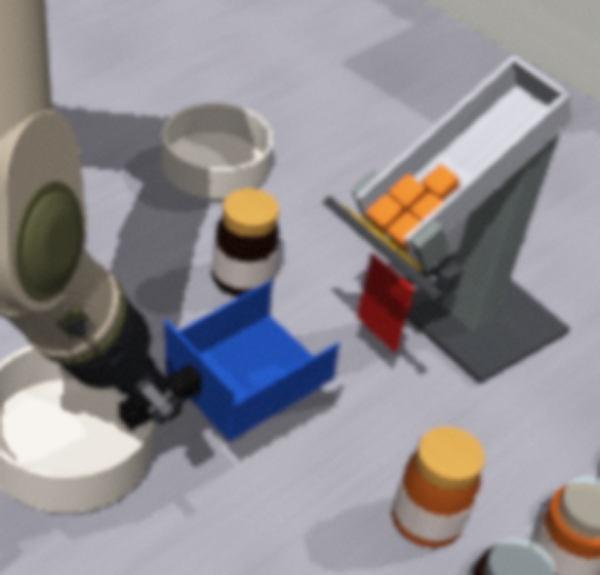

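Scoop is lined up in front of the paddle (crop (385,300)) and clears the gate. Advancing.

{"name": "carry_out", "arguments": {"series": [{"tx": 2, "ty": 0.1, "tz": 1.1, "ax": -0.005, "ay": 0, "az": 0}, {"tx": 4.5, "ty": 0.25, "tz": 2.4, "ax": -0.005, "ay": 0, "az": 0}, {"tx": 6.3, "ty": 0.25, "tz": 3.4, "ax": -0.005, "ay": 0, "az": 0}, {"tx": 6.3, "ty": 0.25, "tz": 3.4, "ax": -0.005, "ay": 0, "az": 0}]}}

```text
time: 7.15
tool_pos: [0.5444, 0.0255, 0.1443]
ee_rot: [0.715, 0.652, 0.191, -0.165]
ft_force: [-0.4, -0.7, -1.7]
finger_gap: 0.0185
grasp_force: 98.2
```

{"name": "carry_out", "arguments": {"series": [{"tx": 0.44, "ty": 0, "tz": 0.25, "ax": 0, "ay": 0, "az": 0}, {"tx": 0.87, "ty": 0, "tz": 0.49, "ax": 0, "ay": 0, "az": 0}, {"tx": 0.87, "ty": 0, "tz": 0.49, "ax": 0, "ay": 0, "az": 0}]}}

```text
time: 7.52
tool_pos: [0.545, 0.0337, 0.1443]
ee_rot: [0.716, 0.651, 0.191, -0.165]
ft_force: [0.2, -0.6, -0.9]
finger_gap: 0.0185
grasp_force: 98.2
```

```bash
cat > n.py <<'E'
from h import *
s=arm.state();n,y=nose(s);print(s["time"],n.round(4),y.round(3),"in chute",yawT([0,0,-CH[2]],[n-np.r_[CH[:2],0]]).round(4),np.round(s["ft_force"],2),np.round(s["ft_torque"],2))
E
python3 n.py
```

```text
7.525 [0.5616 0.2057 0.1032] [0.097 0.993 0.07 ] in chute [[ 0.0043 -0.0085  0.1032]] [ 0.15 -0.59 -0.94] [-0.84  0.12  0.02]
```

{"name": "carry_out", "arguments": {"series": [{"tx": 0.44, "ty": 0, "tz": 0.25, "ax": 0, "ay": 0, "az": 0}, {"tx": 0.87, "ty": 0, "tz": 0.49, "ax": 0, "ay": 0, "az": 0}, {"tx": 0.87, "ty": 0, "tz": 0.49, "ax": 0, "ay": 0, "az": 0}]}}

```text
time: 7.9
tool_pos: [0.5459, 0.0442, 0.1443]
ee_rot: [0.716, 0.651, 0.191, -0.165]
ft_force: [0.1, -0.2, -1.6]
finger_gap: 0.0188
grasp_force: 98.2
```

{"name": "carry_out", "arguments": {"series": [{"tx": 0.17, "ty": 0, "tz": 0.1, "ax": 0, "ay": 0, "az": 0}, {"tx": 0.35, "ty": 0, "tz": 0.2, "ax": 0, "ay": 0, "az": 0}, {"tx": 0.35, "ty": 0, "tz": 0.2, "ax": 0, "ay": 0, "az": 0}]}}

```text
time: 8.28
tool_pos: [0.5463, 0.0478, 0.1442]
ee_rot: [0.716, 0.651, 0.191, -0.165]
ft_force: [1.0, -1.0, -1.1]
finger_gap: 0.0185
grasp_force: 98.2
```

{"name": "carry_out", "arguments": {"series": [{"tx": 0.17, "ty": 0, "tz": 0.1, "ax": 0, "ay": 0, "az": 0}, {"tx": 0.35, "ty": 0, "tz": 0.2, "ax": 0, "ay": 0, "az": 0}, {"tx": 0.35, "ty": 0, "tz": 0.2, "ax": 0, "ay": 0, "az": 0}]}}

```text
time: 8.65
tool_pos: [0.5467, 0.0519, 0.1442]
ee_rot: [0.716, 0.651, 0.191, -0.165]
ft_force: [0.4, 0.2, -1.3]
finger_gap: 0.0186
grasp_force: 98.2
```

{"name": "carry_out", "arguments": {"series": [{"tx": 0.13, "ty": 0, "tz": 0.07, "ax": 0, "ay": 0, "az": 0}, {"tx": 0.26, "ty": 0, "tz": 0.15, "ax": 0, "ay": 0, "az": 0}, {"tx": 0.26, "ty": 0, "tz": 0.15, "ax": 0, "ay": 0, "az": 0}]}}

```text
time: 9.02
tool_pos: [0.547, 0.0548, 0.1441]
ee_rot: [0.716, 0.651, 0.191, -0.165]
ft_force: [0.0, -0.3, -1.2]
finger_gap: 0.0185
grasp_force: 98.2
```

{"name": "carry_out", "arguments": {"series": [{"tx": 0.13, "ty": 0, "tz": 0.07, "ax": 0, "ay": 0, "az": 0}, {"tx": 0.26, "ty": 0, "tz": 0.15, "ax": 0, "ay": 0, "az": 0}, {"tx": 0.26, "ty": 0, "tz": 0.15, "ax": 0, "ay": 0, "az": 0}]}}

```text
time: 9.4
tool_pos: [0.5473, 0.0576, 0.1441]
ee_rot: [0.716, 0.651, 0.191, -0.165]
ft_force: [1.0, 0.2, -1.9]
finger_gap: 0.0184
grasp_force: 98.5
```

{"name": "carry_out", "arguments": {"series": [{"tx": 0.13, "ty": 0, "tz": 0.07, "ax": 0, "ay": 0, "az": 0}, {"tx": 0.26, "ty": 0, "tz": 0.15, "ax": 0, "ay": 0, "az": 0}, {"tx": 0.26, "ty": 0, "tz": 0.15, "ax": 0, "ay": 0, "az": 0}]}}

```text
time: 9.78
tool_pos: [0.5477, 0.0604, 0.144]
ee_rot: [0.716, 0.651, 0.191, -0.164]
ft_force: [-1.0, -3.0, -0.8]
finger_gap: 0.0186
grasp_force: 98.6
```

{"name": "carry_out", "arguments": {"series": [{"tx": 0.13, "ty": 0, "tz": 0.07, "ax": 0, "ay": 0, "az": 0}, {"tx": 0.26, "ty": 0, "tz": 0.15, "ax": 0, "ay": 0, "az": 0}, {"tx": 0.26, "ty": 0, "tz": 0.15, "ax": 0, "ay": 0, "az": 0}]}}

```text
time: 10.15
tool_pos: [0.548, 0.0638, 0.144]
ee_rot: [0.716, 0.651, 0.191, -0.165]
ft_force: [-1.5, -2.7, -1.0]
finger_gap: 0.0187
grasp_force: 98.6
```

{"name": "carry_out", "arguments": {"series": [{"tx": 0.35, "ty": 0, "tz": 0.2, "ax": 0, "ay": 0, "az": 0}, {"tx": 0.7, "ty": 0, "tz": 0.39, "ax": 0, "ay": 0, "az": 0}, {"tx": 0.9, "ty": 0, "tz": 0.51, "ax": 0, "ay": 0, "az": 0}, {"tx": 0.9, "ty": 0, "tz": 0.51, "ax": 0, "ay": 0, "az": 0}, {"tx": 0.9, "ty": 0, "tz": 0.51, "ax": 0, "ay": 0, "az": 0}]}}

```text
time: 10.78
tool_pos: [0.5489, 0.0731, 0.1434]
ee_rot: [0.717, 0.651, 0.19, -0.164]
ft_force: [-0.9, -5.7, -5.4]
finger_gap: 0.0187
grasp_force: 98.9
```

```bash
python3 n.py
```

```text
10.775 [0.5655 0.245  0.1021] [0.098 0.993 0.068] in chute [[0.0045 0.031  0.1021]] [-0.93 -5.65 -5.36] [-2.64  0.39 -0.03]
```

{"name": "carry_out", "arguments": {"series": [{"tx": 0.13, "ty": 0, "tz": 0.07, "ax": 0, "ay": 0, "az": 0}, {"tx": 0.13, "ty": 0, "tz": 0.07, "ax": 0, "ay": 0, "az": 0}, {"tx": 0.13, "ty": 0, "tz": 0.07, "ax": 0, "ay": 0, "az": 0}, {"tx": 0.13, "ty": 0, "tz": 0.07, "ax": 0, "ay": 0, "az": 0}, {"tx": 0.13, "ty": 0, "tz": 0.07, "ax": 0, "ay": 0, "az": 0}]}}

```text
time: 11.4
tool_pos: [0.549, 0.0745, 0.1434]
ee_rot: [0.717, 0.651, 0.19, -0.164]
ft_force: [-1.3, -5.6, -3.9]
finger_gap: 0.0185
grasp_force: 99.0
```

{"name": "carry_out", "arguments": {"series": [{"tx": 0, "ty": 0, "tz": 0, "ax": 0, "ay": 0, "az": 0}, {"tx": 0, "ty": 0, "tz": 0, "ax": 0, "ay": 0, "az": 0}, {"tx": 0, "ty": 0, "tz": 0, "ax": 0, "ay": 0, "az": 0}, {"tx": 0, "ty": 0, "tz": 0, "ax": 0, "ay": 0, "az": 0}, {"tx": 0, "ty": 0, "tz": 0, "ax": 0, "ay": 0, "az": 0}]}}

```text
time: 12.02
tool_pos: [0.549, 0.0746, 0.1434]
ee_rot: [0.717, 0.651, 0.19, -0.164]
ft_force: [-0.4, -4.9, -4.0]
finger_gap: 0.0189
grasp_force: 99.0
```

{"name": "carry_out", "arguments": {"series": [{"tx": 0, "ty": 0, "tz": 0, "ax": 0, "ay": 0, "az": 0}, {"tx": 0, "ty": 0, "tz": 0, "ax": 0, "ay": 0, "az": 0}, {"tx": 0, "ty": 0, "tz": 0, "ax": 0, "ay": 0, "az": 0}, {"tx": 0, "ty": 0, "tz": 0, "ax": 0, "ay": 0, "az": 0}, {"tx": 0, "ty": 0, "tz": 0, "ax": 0, "ay": 0, "az": 0}]}}

```text
time: 12.65
tool_pos: [0.549, 0.0745, 0.1434]
ee_rot: [0.717, 0.651, 0.19, -0.164]
ft_force: [-1.1, -4.7, -4.6]
finger_gap: 0.0184
grasp_force: 99.0
```

```bash
python3 n.py
python3 - <<'E'
from h import *
w=arm.snapshot("wrist")[:,:,::-1];sc=arm.snapshot("scene")[:,:,::-1];tp=arm.snapshot("top")[:,:,::-1]
a=cv2.resize(w,(400,300),interpolation=3);b=cv2.resize(sc[100:280,340:520],(300,300));c=cv2.resize(tp[110:260,70:270],(400,300))
out=np.zeros((600,700,3),np.uint8);out[:300,:400]=a;out[:300,400:]=b;out[300:,:400]=c;cv2.imwrite("pics/m1.png",out)
E
```

```text
12.65 [0.5657 0.2464 0.102 ] [0.098 0.993 0.068] in chute [[0.0045 0.0324 0.102 ]] [-1.09 -4.66 -4.56] [-2.56  0.31  0.08]
```

View pics/m1.png

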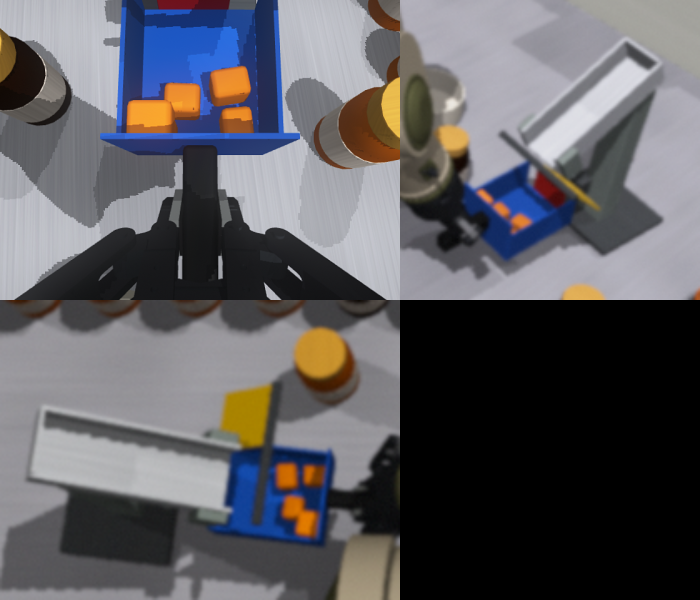

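The trough is empty, the gate is drawn aside, and the lumps are in the scoop (four visible, one probably under or behind the others). Retreating gently.

{"name": "carry_out", "arguments": {"series": [{"tx": -0.4, "ty": 0, "tz": -0.22, "ax": 0, "ay": 0, "az": 0}, {"tx": -1.2, "ty": 0, "tz": -0.67, "ax": 0, "ay": 0, "az": 0}, {"tx": -2.3, "ty": 0, "tz": -1.3, "ax": 0, "ay": 0, "az": 0}, {"tx": -3.6, "ty": 0, "tz": -2, "ax": 0, "ay": 0, "az": 0}, {"tx": -4.9, "ty": 0, "tz": -2.75, "ax": 0, "ay": 0, "az": 0}]}}

```text
time: 13.42
tool_pos: [0.5434, 0.0185, 0.1442]
ee_rot: [0.716, 0.651, 0.191, -0.165]
ft_force: [0.6, -0.3, -3.3]
finger_gap: 0.0186
grasp_force: 98.7
```

{"name": "carry_out", "arguments": {"series": [{"tx": -1.4, "ty": 0, "tz": -0.8, "ax": 0, "ay": 0, "az": 0}, {"tx": -2.9, "ty": 0, "tz": -1.63, "ax": 0, "ay": 0, "az": 0}, {"tx": -4.4, "ty": 0, "tz": -2.5, "ax": 0, "ay": 0, "az": 0}, {"tx": -5.6, "ty": 0, "tz": -3.15, "ax": 0, "ay": 0, "az": 0}, {"tx": -6.1, "ty": 0, "tz": -3.4, "ax": 0, "ay": 0, "az": 0}]}}

```text
time: 14.05
tool_pos: [0.5366, -0.0512, 0.144]
ee_rot: [0.717, 0.65, 0.191, -0.164]
ft_force: [0.4, 0.3, -2.4]
finger_gap: 0.0182
grasp_force: 98.7
```

```bash
python3 n.py
python3 - <<'E'
from h import *
w=arm.snapshot("wrist")[:,:,::-1];sc=arm.snapshot("scene")[:,:,::-1];tp=arm.snapshot("top")[:,:,::-1]
a=cv2.resize(w,(400,300),interpolation=3);b=cv2.resize(sc[110:310,260:510],(400,300));c=cv2.resize(tp[120:270,130:330],(400,300))
out=np.zeros((600,800,3),np.uint8);out[:300,:400]=a;out[:300,400:]=b;out[300:,:400]=c
out[300:,400:]=cv2.resize(w[60:300,150:470],(400,300));cv2.imwrite("pics/m2.png",out)
for cam in("wrist","top"): print(cam,[(round(d["conf"],2),np.round(d["rect"]).tolist()) for d in arm.trace("lump0",cam)])
s=arm.state();pan=np.array([.444,-.082])
for nm,z,dn,off in(("over",.16,-5,-.04),("tip",.095,40,-.035)):
    yaw=-.095; t=np.r_[pan+np.array([-np.sin(yaw),np.cos(yaw)])*off,z]
    T,R=S2T([0,.0625,0],scoopR(yaw,np.radians(dn)),t);print(nm,t,T,delta(T,R,s))
E
```

```text
14.05 [0.5533 0.1208 0.1028] [0.098 0.993 0.069] in chute [[ 0.0042 -0.0938  0.1028]] [ 0.39  0.27 -2.42] [-1.03  0.1   0.02]
wrist [(0.94, [356.0, 168.0, 405.0, 213.0]), (0.73, [335.0, 105.0, 403.0, 168.0]), (0.69, [261.0, 131.0, 324.0, 192.0]), (0.57, [201.0, 157.0, 281.0, 212.0]), (0.4, [280.0, 195.0, 286.0, 210.0])]
top [(0.73, [276.0, 221.0, 289.0, 235.0]), (0.7, [269.0, 214.0, 280.0, 227.0]), (0.68, [278.0, 198.0, 290.0, 211.0])]
over [ 0.44020571 -0.12181964  0.16      ] [ 0.42432558 -0.2945671   0.19805434] (array([-19.58,  -8.7 , -17.25]), array([0.006, 0.017, 0.001]))
tip [ 0.44068    -0.11684218  0.095     ] [ 0.43217198 -0.21222199  0.24457374] (array([-10.09,  -8.67, -17.27]), array([ 0.007, -0.768, -0.006]))
```

View pics/m2.png

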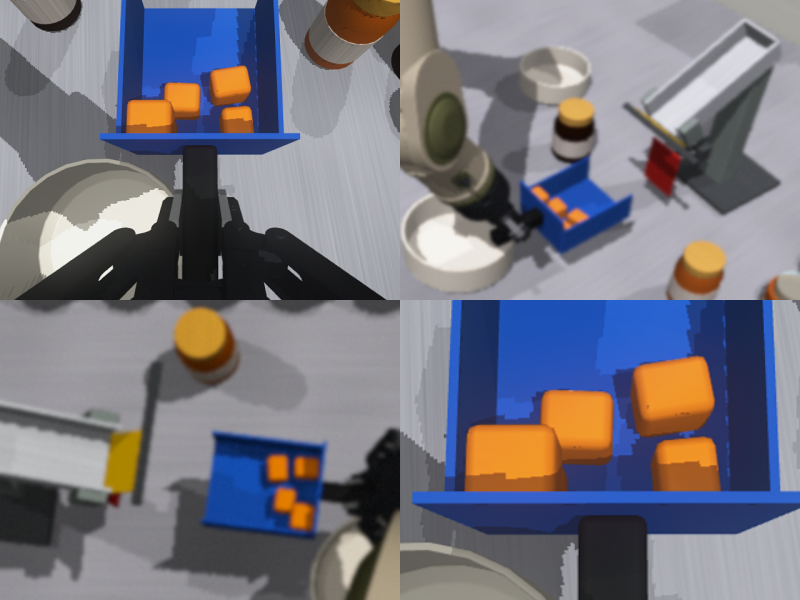

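Same four lumps plus a sliver of the fifth under the left one at wrist (283,202). The trough is empty and nothing is on the bench. Carrying to the pan.

{"name": "carry_out", "arguments": {"series": [{"tx": -0.4, "ty": -0.2, "tz": -0.35, "ax": 0, "ay": 0, "az": 0}, {"tx": -1.4, "ty": -0.6, "tz": -1.2, "ax": 0, "ay": 0, "az": 0}, {"tx": -2.9, "ty": -1.3, "tz": -2.6, "ax": 0, "ay": 0.005, "az": 0}, {"tx": -4.9, "ty": -2.2, "tz": -4.3, "ax": 0, "ay": 0.01, "az": 0}, {"tx": -7.25, "ty": -3.2, "tz": -6.4, "ax": 0, "ay": 0.017, "az": 0}]}}

```text
time: 14.92
tool_pos: [0.4942, -0.1428, 0.1647]
ee_rot: [0.715, 0.649, 0.197, -0.17]
ft_force: [0.7, -0.8, -3.2]
finger_gap: 0.0185
grasp_force: 98.6
```

{"name": "carry_out", "arguments": {"series": [{"tx": -2.5, "ty": -1.1, "tz": -2.2, "ax": 0, "ay": 0, "az": 0}, {"tx": -5.1, "ty": -2.3, "tz": -4.5, "ax": 0, "ay": 0, "az": 0}, {"tx": -7.5, "ty": -3.4, "tz": -6.6, "ax": 0, "ay": 0, "az": 0}, {"tx": -9.4, "ty": -4.2, "tz": -8.3, "ax": 0, "ay": 0, "az": 0}, {"tx": -11, "ty": -4.9, "tz": -9.7, "ax": 0, "ay": 0, "az": 0}]}}

```text
time: 15.55
tool_pos: [0.431, -0.2808, 0.1927]
ee_rot: [0.715, 0.649, 0.197, -0.17]
ft_force: [0.9, 0.4, -3.3]
finger_gap: 0.0182
grasp_force: 98.7
```

{"name": "carry_out", "arguments": {"series": [{"tx": -0.8, "ty": -0.35, "tz": -0.7, "ax": 0, "ay": 0, "az": 0}, {"tx": -1.2, "ty": -0.5, "tz": -1, "ax": 0, "ay": 0, "az": 0}, {"tx": -1.2, "ty": -0.5, "tz": -1, "ax": 0, "ay": 0, "az": 0}]}}

```text
time: 15.92
tool_pos: [0.4256, -0.2935, 0.1947]
ee_rot: [0.714, 0.65, 0.197, -0.17]
ft_force: [-0.2, 1.2, -3.1]
finger_gap: 0.0188
grasp_force: 98.7
```

```bash
python3 n.py
python3 - <<'E'
from h import *
s=arm.state();arm.snapshot("top")
for d in arm.trace("pan","top"):print(d["conf"],d["rect"])
print(np.round(s["qpos"],2));pan=np.array([.444,-.082]);yaw=-.095
for z,dn,off in((.13,10,-.04),(.11,25,-.04),(.1,40,-.04)):
    t=np.r_[pan+np.array([-np.sin(yaw),np.cos(yaw)])*off,z]
    T,R=S2T([0,.0625,0],scoopR(yaw,np.radians(dn)),t);print(dn,T,delta(T,R,s))
E
```

```text
15.925 [ 0.442  -0.1208  0.1566] [0.096 0.992 0.087] in chute [[-0.0837 -0.3449  0.1566]] [-0.2   1.25 -3.15] [-1.    0.14  0.02]
0.92 [288.3, 225.3, 349.1, 297.0]
0.8 [114.8, 330.4, 173.4, 388.6]
0.25 [171.7, 278.4, 210.2, 307.9]
[ 0.58  0.59  0.22  1.98 -0.63  1.03  1.15]
10 [ 0.42582055 -0.27887797  0.21165627] (array([ 2.11, -0.1 , -0.74]), array([ 0.006, -0.262, -0.002]))
25 [ 0.42833504 -0.2524893   0.22969346] (array([ 5.31, -0.08, -0.96]), array([ 0.007, -0.523, -0.004]))
40 [ 0.4316977  -0.21719945  0.24957374] (array([ 9.37, -0.07, -0.9 ]), array([ 0.008, -0.785, -0.006]))
```

{"name": "carry_out", "arguments": {"series": [{"tx": 0.3, "ty": 0, "tz": 0.5, "ax": 0.001, "ay": -0.1, "az": 0}, {"tx": 0.6, "ty": 0, "tz": 1, "ax": 0.002, "ay": -0.2, "az": 0}, {"tx": 1.2, "ty": -0.1, "tz": 1.4, "ax": 0.004, "ay": -0.3, "az": -0.002}, {"tx": 2.5, "ty": -0.1, "tz": 1.3, "ax": 0.005, "ay": -0.41, "az": -0.003}, {"tx": 4.1, "ty": -0.1, "tz": 1.2, "ax": 0.007, "ay": -0.523, "az": -0.004}]}}

```text
time: 16.65
tool_pos: [0.4284, -0.2515, 0.2052]
ee_rot: [0.739, 0.673, 0.003, 0.002]
ft_force: [-0.0, -0.6, -2.9]
finger_gap: 0.0184
grasp_force: 98.7
```

{"name": "carry_out", "arguments": {"series": [{"tx": 0, "ty": 0, "tz": 0, "ax": 0, "ay": 0, "az": 0}, {"tx": 0, "ty": 0, "tz": 0, "ax": 0, "ay": 0, "az": 0}, {"tx": 0, "ty": 0, "tz": 0, "ax": 0, "ay": 0, "az": 0}]}}

```text
time: 17.02
tool_pos: [0.4279, -0.2536, 0.2049]
ee_rot: [0.74, 0.673, 0.004, 0.001]
ft_force: [-0.0, 0.1, -2.2]
finger_gap: 0.0181
grasp_force: 98.6
```

```bash
python3 n.py
python3 - <<'E'
from h import *
s=arm.state();arm.snapshot("wrist")
for d in arm.trace("lump0","wrist"):print(round(d["conf"],2),np.round(d["rect"]))
pan=np.array([.444,-.082]);yaw=-.095
for z,dn,off in((.085,30,-.04),(.085,45,-.035),):
    t=np.r_[pan+np.array([-np.sin(yaw),np.cos(yaw)])*off,z]
    T,R=S2T([0,.0625,0],scoopR(yaw,np.radians(dn)),t);print(dn,T,delta(T,R,s))
E
```

```text
17.025 [ 0.4402 -0.1229  0.0853] [ 0.089  0.902 -0.422] in chute [[-0.0853 -0.3472  0.0853]] [-0.02  0.14 -2.16] [-0.11  0.03 -0.02]
30 [ 0.42937195 -0.24160734  0.21567339] (array([ 1.21,  0.04, -1.07]), array([ 0.   , -0.088, -0.003]))
45 [ 0.43344313 -0.19888182  0.24235032] (array([ 5.52,  0.05, -3.72]), array([ 0.   , -0.35 , -0.005]))
```

{"name": "carry_out", "arguments": {"series": [{"tx": 1.2, "ty": 0, "tz": -1.1, "ax": 0, "ay": -0.088, "az": -0.001}, {"tx": 3.3, "ty": 0, "tz": -2.4, "ax": 0, "ay": -0.22, "az": -0.003}, {"tx": 5.5, "ty": 0, "tz": -3.7, "ax": 0, "ay": -0.35, "az": -0.005}, {"tx": 5.5, "ty": 0, "tz": -3.7, "ax": 0, "ay": -0.35, "az": -0.005}, {"tx": 5.5, "ty": 0, "tz": -3.7, "ax": 0, "ay": -0.35, "az": -0.005}]}}

```text
time: 17.75
tool_pos: [0.4335, -0.1969, 0.2419]
ee_rot: [0.726, 0.665, -0.126, 0.118]
ft_force: [0.7, -0.1, -1.1]
finger_gap: 0.018
grasp_force: 98.9
```

```bash
python3 n.py
python3 - <<'E'
from h import *
def am(im):
    k=cv2.inRange(cv2.cvtColor(im,cv2.COLOR_RGB2HSV),(8,180,90),(22,255,255));n,l,st,c=cv2.connectedComponentsWithStats(k)
    return [(st[i].tolist()) for i in range(1,n) if st[i,4]>20]
w=arm.snapshot("wrist");tp=arm.snapshot("top");sc=arm.snapshot("scene")
print("wrist",am(w));print("scene",am(sc))
for c in("wrist","top","scene"): print(c,[(round(d["conf"],2),np.round(d["rect"]).tolist()) for d in arm.trace("lump0",c)])
out=np.zeros((600,800,3),np.uint8);out[:300,:400]=cv2.resize(w,(400,300),interpolation=3);out[:300,400:]=cv2.resize(sc[170:350,190:430],(400,300));out[300:,:400]=cv2.resize(tp[150:300,230:430],(400,300));out[300:,400:]=cv2.resize(tp,(400,300),interpolation=3)
cv2.imwrite("pics/m3.png",out[:,:,::-1])
E
```

```text
17.75 [ 0.4402 -0.115   0.0844] [ 0.064  0.703 -0.708] in chute [[-0.086  -0.3393  0.0844]] [ 0.66 -0.1  -1.07] [ 0.38 -0.06 -0.02]
wrist [[624, 322, 16, 18, 177], [596, 364, 44, 23, 485], [620, 401, 20, 38, 397]]
scene [[609, 229, 26, 20, 148], [562, 235, 29, 21, 178], [293, 251, 9, 7, 50], [303, 254, 22, 31, 319], [540, 254, 31, 22, 199], [516, 275, 32, 23, 218], [432, 284, 29, 21, 285], [489, 297, 35, 26, 237], [491, 332, 32, 34, 260], [459, 365, 33, 31, 257], [424, 396, 35, 33, 262], [385, 432, 37, 33, 266], [309, 452, 37, 28, 262]]
wrist []
top []
scene [(0.69, [304.0, 260.0, 316.0, 277.0]), (0.6, [306.0, 252.0, 318.0, 263.0]), (0.51, [291.0, 248.0, 305.0, 258.0])]
```

Lumps lie in the pan in the scene image (293–325, 251–285), and none show in the wrist view. Now I'll level the scoop and take it back to its original spot.

Run:
```python
from h import *
s=dict(arm.state());yaw=-.0766
O=np.array([.646,-.0842,0])
way=[("up",[0,.0625,0],-.095,45,[.4402,-.115,.16]),("lev",[0,.0625,0],-.095,0,[.46,-.115,.17]),("over",[0,0,0],yaw,0,O+[0,0,.10]),("near",[0,0,0],yaw,0,O+[0,0,.012]),("down",[0,0,0],yaw,0,O)]
for nm,pt,y,dn,t in way:
    T,R=S2T(pt,scoopR(y,np.radians(dn)),t);print(nm,T.round(4),delta(T,R,s));s["tool_pos"]=T;s["ee_rot"]=R.as_quat()
```

```text
up [ 0.433  -0.197   0.3174] (array([-2.35,  0.05, -7.14]), array([ 0.001,  0.   , -0.001]))
lev [ 0.4445 -0.2838  0.223 ] (array([-4.83,  1.88, 11.78]), array([-0.002,  0.785,  0.005]))
over [ 0.6384 -0.1909  0.153 ] (array([ 7.01, 18.37, 11.17]), array([ 0.008,  0.   , -0.017]))
near [ 0.6384 -0.1909  0.065 ] (array([-3.74, -0.06,  7.96]), array([0., 0., 0.]))
down [ 0.6384 -0.1909  0.053 ] (array([-0.51, -0.01,  1.09]), array([0., 0., 0.]))
```

{"name": "carry_out", "arguments": {"series": [{"tx": -1.2, "ty": 0, "tz": -3.5, "ax": 0, "ay": 0, "az": 0}, {"tx": -2.35, "ty": 0, "tz": -7.1, "ax": 0, "ay": 0, "az": 0}, {"tx": -2.35, "ty": 0, "tz": -7.1, "ax": 0, "ay": 0, "az": 0}]}}

```text
time: 18.42
tool_pos: [0.4337, -0.1969, 0.3187]
ee_rot: [0.728, 0.664, -0.124, 0.12]
ft_force: [-0.0, 0.3, -2.3]
finger_gap: 0.0186
grasp_force: 98.7
```

{"name": "carry_out", "arguments": {"series": [{"tx": -1, "ty": 0.4, "tz": 2.4, "ax": 0, "ay": 0.157, "az": 0.001}, {"tx": -2, "ty": 0.8, "tz": 4.7, "ax": -0.001, "ay": 0.314, "az": 0.002}, {"tx": -2.9, "ty": 1.1, "tz": 7.1, "ax": -0.001, "ay": 0.471, "az": 0.003}, {"tx": -3.9, "ty": 1.5, "tz": 9.4, "ax": -0.002, "ay": 0.628, "az": 0.004}, {"tx": -4.8, "ty": 1.9, "tz": 11.8, "ax": -0.002, "ay": 0.785, "az": 0.005}]}}

```text
time: 19.05
tool_pos: [0.4447, -0.2803, 0.2237]
ee_rot: [0.73, 0.666, 0.114, -0.104]
ft_force: [0.8, 1.0, -1.4]
finger_gap: 0.018
grasp_force: 98.9
```

{"name": "carry_out", "arguments": {"series": [{"tx": 1.4, "ty": 3.7, "tz": 2.2, "ax": 0.002, "ay": 0, "az": -0.003}, {"tx": 2.8, "ty": 7.4, "tz": 4.5, "ax": 0.003, "ay": 0, "az": -0.007}, {"tx": 4.2, "ty": 11, "tz": 6.7, "ax": 0.005, "ay": 0, "az": -0.01}, {"tx": 5.6, "ty": 14.7, "tz": 8.9, "ax": 0.006, "ay": 0, "az": -0.014}, {"tx": 7, "ty": 18.4, "tz": 11.2, "ax": 0.008, "ay": 0, "az": -0.017}]}}

```text
time: 19.68
tool_pos: [0.6368, -0.1973, 0.1361]
ee_rot: [0.725, 0.672, 0.109, -0.105]
ft_force: [0.5, -0.1, -1.6]
finger_gap: 0.0185
grasp_force: 98.7
```

```bash
python3 n.py
python3 - <<'E'
from h import *
s=dict(arm.state());yaw=-.0766;O=np.array([.646,-.0842,0])
for h in(.012,.002):
    T,R=S2T([0,0,0],scoopR(yaw,0),O+[0,0,h]);print(T.round(4),delta(T,R,s))
w=arm.snapshot("wrist");cv2.imwrite("pics/w3.png",w[:,:,::-1])
U=[arm.spot_point(t,"wrist")[:1] for t in("scoop","scoop_grip","scoop_nose")];print([np.round(u[0]["position"]) for u in U if u])
k=cv2.inRange(cv2.cvtColor(w,cv2.COLOR_RGB2HSV),(105,120,40),(125,255,255));ys=np.where(k.any(1))[0];print("blue rows",ys.min(),ys.max(),[np.where(k[r])[0][[0,-1]].tolist() for r in(100,221,240)])
E
```

```text
19.675 [ 0.6472 -0.0369  0.0606] [ 0.072  0.988 -0.135] in chute [[ 0.1126 -0.2419  0.0606]] [ 0.5  -0.07 -1.58] [-0.56 -0.    0.02]
[ 0.6384 -0.1909  0.065 ] (array([-1.51,  0.16,  6.97]), array([-0.013,  0.136, -0.002]))
[ 0.6384 -0.1909  0.055 ] (array([-1.81,  0.17,  7.93]), array([-0.013,  0.136, -0.002]))
[array([321., 129.]), array([317., 348.]), array([318.,  14.])]
blue rows 0 246 [[190, 449], [160, 479], [204, 434]]
```

{"name": "carry_out", "arguments": {"series": [{"tx": -0.3, "ty": 0, "tz": 1, "ax": -0.006, "ay": 0.07, "az": 0}, {"tx": -0.6, "ty": 0.1, "tz": 2.5, "ax": -0.013, "ay": 0.136, "az": -0.002}, {"tx": -1, "ty": 0.15, "tz": 4.7, "ax": -0.013, "ay": 0.136, "az": -0.002}, {"tx": -1.5, "ty": 0.15, "tz": 7, "ax": -0.013, "ay": 0.136, "az": -0.002}, {"tx": -1.5, "ty": 0.15, "tz": 7, "ax": -0.013, "ay": 0.136, "az": -0.002}]}}

```text
time: 20.5
tool_pos: [0.6368, -0.1889, 0.0646]
ee_rot: [0.715, 0.664, 0.161, -0.147]
ft_force: [0.6, 0.3, -0.9]
finger_gap: 0.0186
grasp_force: 98.7
```

```bash
python3 n.py
python3 - <<'E'
from h import *
s=dict(arm.state());yaw=-.0766;O=np.array([.646,-.0842,0])
for h in(.002,0):
    T,R=S2T([0,0,0],scoopR(yaw,0),O+[0,0,h]);print(T.round(4),delta(T,R,s))
E
```

```text
20.5 [ 0.6485 -0.0198  0.0116] [0.074 0.997 0.   ] in chute [[ 0.1123 -0.2248  0.0116]] [ 0.62  0.32 -0.88] [-0.7   0.04 -0.04]
[ 0.6384 -0.1909  0.055 ] (array([-0.58,  0.17,  0.78]), array([-0.004, -0.   ,  0.001]))
[ 0.6384 -0.1909  0.053 ] (array([-0.66,  0.17,  0.96]), array([-0.004, -0.   ,  0.001]))
```

Level, 11.6 mm above the bench. I'll lower it straight down and feel for contact.

{"name": "carry_out", "arguments": {"series": [{"tx": -0.2, "ty": 0, "tz": 0.45, "ax": 0, "ay": 0, "az": 0}, {"tx": -0.4, "ty": 0, "tz": 0.86, "ax": 0, "ay": 0, "az": 0}, {"tx": -0.4, "ty": 0, "tz": 0.86, "ax": 0, "ay": 0, "az": 0}]}}

```text
time: 20.88
tool_pos: [0.6381, -0.1901, 0.0575]
ee_rot: [0.715, 0.664, 0.162, -0.145]
ft_force: [0.1, -0.4, -1.1]
finger_gap: 0.0185
grasp_force: 98.7
```

{"name": "carry_out", "arguments": {"series": [{"tx": -0.08, "ty": 0, "tz": 0.17, "ax": 0, "ay": 0, "az": 0}, {"tx": -0.08, "ty": 0, "tz": 0.17, "ax": 0, "ay": 0, "az": 0}, {"tx": -0.08, "ty": 0, "tz": 0.17, "ax": 0, "ay": 0, "az": 0}]}}

```text
time: 21.25
tool_pos: [0.6381, -0.1903, 0.0556]
ee_rot: [0.715, 0.664, 0.162, -0.145]
ft_force: [-0.1, -0.4, -2.0]
finger_gap: 0.0184
grasp_force: 98.7
```

```bash
python3 n.py
```

```text
21.25 [ 0.6502 -0.0212  0.0025] [ 0.075  0.997 -0.   ] in chute [[ 0.1141 -0.226   0.0025]] [-0.13 -0.4  -1.97] [-0.76  0.04  0.02]
```

{"name": "carry_out", "arguments": {"series": [{"tx": -0.09, "ty": 0, "tz": 0.2, "ax": 0, "ay": 0, "az": 0}, {"tx": -0.09, "ty": 0, "tz": 0.2, "ax": 0, "ay": 0, "az": 0}, {"tx": -0.09, "ty": 0, "tz": 0.2, "ax": 0, "ay": 0, "az": 0}]}}

```text
time: 21.62
tool_pos: [0.6382, -0.1903, 0.0538]
ee_rot: [0.715, 0.664, 0.162, -0.145]
ft_force: [-0.1, -1.5, 4.5]
finger_gap: 0.0186
grasp_force: 99.5
```

{"name": "carry_out", "arguments": {"series": [{"tx": -0.05, "ty": 0, "tz": 0.1, "ax": 0, "ay": 0, "az": 0}, {"tx": -0.05, "ty": 0, "tz": 0.1, "ax": 0, "ay": 0, "az": 0}]}}

```text
time: 21.88
tool_pos: [0.6383, -0.1905, 0.0535]
ee_rot: [0.715, 0.664, 0.163, -0.145]
ft_force: [-1.6, -1.8, 12.1]
finger_gap: 0.0186
grasp_force: 101.0
```

{"name": "carry_out", "arguments": {"series": [{"tx": 0.05, "ty": 0, "tz": -0.1, "ax": 0, "ay": 0, "az": 0}, {"tx": 0.05, "ty": 0, "tz": -0.1, "ax": 0, "ay": 0, "az": 0}], "squeeze": 20}}

```text
time: 22.12
tool_pos: [0.6383, -0.1903, 0.0537]
ee_rot: [0.715, 0.664, 0.162, -0.145]
ft_force: [-0.3, -0.6, 6.2]
finger_gap: 0.0186
grasp_force: 99.9
```

{"name": "carry_out", "arguments": {"series": [{"tx": 0, "ty": 0, "tz": 0, "ax": 0, "ay": 0, "az": 0}, {"tx": 0, "ty": 0, "tz": 0, "ax": 0, "ay": 0, "az": 0}, {"tx": 0, "ty": 0, "tz": 0, "ax": 0, "ay": 0, "az": 0}, {"tx": 0, "ty": 0, "tz": 0, "ax": 0, "ay": 0, "az": 0}, {"tx": 0, "ty": 0, "tz": 0, "ax": 0, "ay": 0, "az": 0}], "hand": 7}}

```text
time: 22.75
tool_pos: [0.638, -0.1901, 0.0532]
ee_rot: [0.715, 0.664, 0.162, -0.146]
ft_force: [-0.9, -0.5, -0.4]
finger_gap: 0.0701
grasp_force: 0.0
```

{"name": "carry_out", "arguments": {"series": [{"tx": 0, "ty": 0, "tz": -1.5, "ax": 0, "ay": 0, "az": 0}, {"tx": 0, "ty": 0, "tz": -5, "ax": 0, "ay": 0, "az": 0}, {"tx": 0, "ty": 0, "tz": -10, "ax": 0, "ay": 0, "az": 0}, {"tx": 0, "ty": 0, "tz": -16, "ax": 0, "ay": 0, "az": 0}, {"tx": 0, "ty": 0, "tz": -20, "ax": 0, "ay": 0, "az": 0}]}}

```text
time: 23.38
tool_pos: [0.6301, -0.2773, 0.2382]
ee_rot: [0.716, 0.664, 0.162, -0.144]
ft_force: [-0.9, 0.5, -1.1]
finger_gap: 0.0704
grasp_force: 0.0
```

Run:
```python
from h import *
s=arm.state();print(s["time"],np.round(s["tool_pos"],3))
w=arm.snapshot("wrist");tp=arm.snapshot("top");sc=arm.snapshot("scene")
out=np.zeros((600,800,3),np.uint8);out[:300,:400]=cv2.resize(w,(400,300),interpolation=3);out[:300,400:]=cv2.resize(sc[150:390,180:500],(400,300));out[300:,:400]=cv2.resize(tp[190:340,230:430],(400,300));out[300:,400:]=cv2.resize(tp[100:400,100:500],(400,300),interpolation=3)
cv2.imwrite("pics/m4.png",out[:,:,::-1])
for c in("wrist","top","scene"): print(c,[(round(d["conf"],2),np.round(d["rect"]).tolist()) for d in arm.trace("lump0",c)])
```

```text
23.375 [ 0.63  -0.277  0.238]
wrist [(0.97, [138.0, 80.0, 166.0, 116.0]), (0.88, [113.0, 47.0, 153.0, 79.0]), (0.83, [39.0, 68.0, 82.0, 106.0]), (0.77, [89.0, 64.0, 126.0, 108.0]), (0.57, [70.0, 45.0, 111.0, 81.0])]
top [(0.53, [301.0, 260.0, 315.0, 272.0]), (0.51, [294.0, 248.0, 304.0, 263.0]), (0.51, [294.0, 265.0, 302.0, 278.0]), (0.49, [298.0, 280.0, 313.0, 285.0])]
scene [(0.66, [308.0, 277.0, 321.0, 287.0]), (0.56, [313.0, 264.0, 328.0, 278.0]), (0.46, [299.0, 261.0, 315.0, 276.0]), (0.39, [307.0, 252.0, 314.0, 264.0]), (0.19, [403.0, 122.0, 500.0, 251.0])]
```

View pics/m4.png

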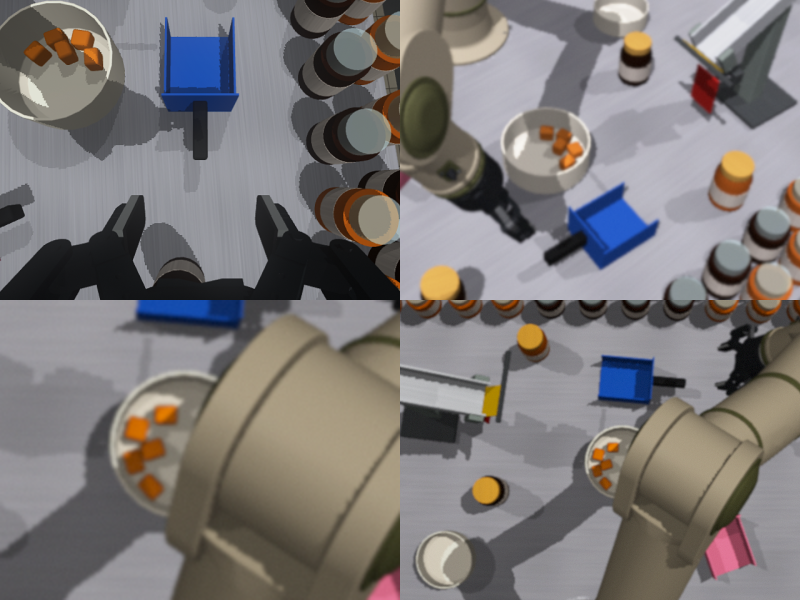

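All five lumps are in the pan, the scoop lies flat and empty, and the jars are where they were. Handing in.

```bash
python3 -c "
from cell import arm
print(arm.job_done())"
```

```text
the job is handed in; nothing more can be done
None
```

The job is handed in: all five lumps are in the white pan, the empty blue scoop lies flat on the bench and released, no lump fell on the bench and the jars were not moved, finished at about 23 s of the 70 s allowed (no verdict came back).

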